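# Close the flow chamber on the microscope stage and hold it shut

### The job

One of the two flow-chamber bases lies on the round white stage plate: find the cover that matches its shape and dowel spacing, set it over both dowels, and press it down against the sprung seal until it is fully home and flush on the base. Finish while still holding it pressed shut with the gripper (it springs open when let go), and leave the other covers and everything else on the bench where they are.

Things in the scene. Friction and masses are not known exactly. Their poses are not given: they have to be found in the camera images.
- stage: round white stage plate, 130 mm across, 10 mm thick, fixed; one of the two bases is centred on it. Origin: centre of underside
- mat: square cork mat 125 x 125 x 10 mm, fixed; the spare base is centred on it. Origin: centre of underside
- long_base: long, narrow (110 x 50 x 18 mm) aluminium flow-chamber base, fixed, on the stage or the mat. Two 8 mm dowels on its top face at x = +/-44 mm, y = 0: straight for 12 mm, then a 7 mm cone; tips 37 mm above the origin. Between them a black sprung seal frame, 60 x 40 mm, stands 4 mm proud. Origin: centre of underside, x through both dowels, z up; top face at z = 18 mm
- short_base: short, wide (80 x 68 x 18 mm) aluminium flow-chamber base, fixed, on the stage or the mat. Two 8 mm dowels on its top face at x = +/-30 mm, y = 0: straight for 12 mm, then a 7 mm cone; tips 37 mm above the origin. Between them a black sprung seal frame, 42 x 54 mm, stands 4 mm proud. Origin: centre of underside, x through both dowels, z up; top face at z = 18 mm
- long_cover: long, narrow aluminium cover plate 110 x 50 x 12 mm lying on the bench, with two 10 mm through holes at x = +/-44 mm. Central grip rib on top: 40 mm along x, 16 mm wide, 30 mm tall (its top 42 mm above the underside); fingertips may push on the bare plate beside it. 0.10 to 0.15 kg. Origin: centre of underside, x through both holes, z up; fits either way round
- short_cover: short, wide aluminium cover plate 80 x 68 x 12 mm lying on the bench, with two 10 mm through holes at x = +/-30 mm. Central grip rib on top: 40 mm along x, 16 mm wide, 30 mm tall (its top 42 mm above the underside); fingertips may push on the bare plate beside it. 0.10 to 0.15 kg. Origin: centre of underside, x through both holes, z up; fits either way round
- long_seal (a joint): how far the seal frame of this base is pushed down, m: 0 standing 4 mm proud, 0.004 flush with the top face (cover fully home). Spring: 4 N to start, 10 N at 4 mm, so a cover's own weight does not close it
- short_seal (a joint): how far the seal frame of this base is pushed down, m: 0 standing 4 mm proud, 0.004 flush with the top face (cover fully home). Spring: 4 N to start, 10 N at 4 mm, so a cover's own weight does not close it
- round_cover: bystander: round aluminium cover (76 mm across, 12 mm thick, no holes) with the same rib on top as the other covers; belongs to neither base. Origin: centre of underside
- objective: bystander: brass microscope objective standing on the bench, 30 mm across, 44 mm tall. Origin: centre of underside
- bottle: bystander: amber bottle, 68 mm across, 150 mm tall. Origin: centre of underside
- jar: bystander: small glass jar, 56 mm across, 75 mm tall. Origin: centre of underside
- dish: bystander: clear shallow dish, 88 mm across, 14 mm tall. Origin: centre of underside
- slidebox: bystander: flat grey slide box 85 x 100 x 26 mm. Origin: centre of underside
Not all that is in view belongs to the job. Of the things shaped like the stage, the white one is meant. What is shaped like the long_cover but turquoise is not meant.

How it is judged:
By the outcome, as a careful person would: the job done as asked, in the order asked, and still so for the second after the job is handed in, while the arm keeps its last pose, push and grip.
It also fails if it takes over 45 s, if anything falls off the work surface, if the arm or the gripper's body presses on something with over 40 N, if the wrist force passes 120 N, or if a joint passes its speed limit or range.

### The arm

A 6-joint arm with a two-finger parallel gripper is mounted at the origin on the work surface. World frame = base frame: x ahead of the robot, y to its left, z up, the work surface at z = 0. Lengths are in m, angles in rad, forces in N, time in s.
With the tool pointing down it reaches from about 0.275 to 0.975 m from the base axis. Payload 8.4 kg.
Tool frame: the origin (TCP) lies on the centre line of the jaws, within the pads' length; the fingertips stand 19 mm ahead of it and the grasp point (between the pads) is the TCP; y points along the fingers, x is the direction in which the jaws open and shut, and the axes are right-handed (so a half turn about y gives the same grasp; the last joint's range is limited). The gripper opens to 92 mm and grips with 3 to 60 N. Pads are 20 mm wide; open, the fingers measure 128 mm over their backs; the gripper's body (75 mm by 189 mm) begins 69 mm behind the grasp point.
Start: joints at [1.258, 0.353, 1.633, -0, 1.155, -0.002], TCP at [0.191, 0.595, 0.234] pointing down, gripper open.
Joint ranges: [-2.63, 2.63], [-0.92, 2.1], [0.06, 2.66], [-1.3, 4.44], [0, 2.69], [-3.02, 3.02]. Speed limits (rad/s): [2.22, 2.22, 2.79, 3.14, 3.14, 3.14].

### API

Orientations are given as a unit quaternion [w, x, y, z].
In Python, from rig import env gives the robot as it stands.
- The arm moves only by the tool carry_out, never from a script. Its argument "motion" is a list of rows, each a list of 5 numbers: the closure, from -1 (fully open) to 1 (shut), then the shift along the tool's x, y, z in m, then the turn about the tool's y in rad. A call has 1 to 8 rows; each row shifts and turns the commanded pose from where the row before left it, along the tool's axes as they then stand; what a row does not reach is not made up. A row lasts 1/12 s, in which the tool goes at most 41.7 mm and 7.16 degrees, less where a joint would pass 70% of its speed; a pose out of reach is approached as far as the arm can. A call is refused whole if a number of a shift passes 0.0417 or a number of a turn 0.125, either way. A call with a gripper value outside its range is refused whole. The fingers move at their own pace and stop on an object; "squeeze" is the grip in N (left out, the last holds). Time passes only in rows, so rows that do not move let the fingers close. It gives the time, the measured TCP pose, the force and the opening at its end, in the units of the state.
- env.observe(): the state, without advancing time (a new reading comes with each control period).
- env.read_camera(name): name is "scene" or "top" or "wrist"; returns the picture (400x640x3 uint8, red, green, blue); there is no depth.
- env.camera_model(name): a dict with "fovy" (degrees; the focal length in pixels is half the picture's height over the tangent of half this angle, whatever the lens; pixels are square), "cx", "cy" (the principal point, pixels), "extrinsics" (4x4, takes a point from camera to world coordinates); the wrist camera has in their place "hand_eye" (4x4, takes a point from camera to tool coordinates, whose origin is the TCP and whose axes are the tool frame's). Camera axes: x right, y down, z forward; pixel columns grow to the right and rows downward; lengths in m; the calibration is good to about 2 mm. A picture is of the moment at which its call begins: read the wrist's pose just before it. camera_model takes no time and is no camera call.
- env.hand_in(): hands the job in, once; it reports no verdict.
The state is a dict: "time": time; "joint_pos": joint angles; "qd": joint speeds; "joint_torque": joint torques, N m; "tcp_pos": TCP position; "orientation": TCP orientation; "wrist_force": force on the tool from outside, world axes, zero at the start; "torque": the same for the moment, N m; "opening": finger opening in m.
Only numpy, scipy, OpenCV 4.12 (cv2) and the standard library are available. Lean on these libraries where they do the work, as an engineer would, in place of code of your own. Each camera call takes 0.05 s, during which the arm holds its last target. There are 200 camera calls.

## Working session

There is one attempt and no reset: what is moved stays moved. The work goes in short steps, Python scripts to look and compute and a tool call to move; the robot and the scene stay as the last step left them, time stands still between calls to the robot, and variables do not carry over. Pictures are saved under pics/ and viewed, about 8 in all and at most 12, crops included, and the job is handed in when it is done.

Besides the shell and the picture viewer there is one more tool, called after "Request:" as a command line: name --pt "numbers of a row" for each row, then --argument value for the rest. carry_out: Moves the arm, as the interface text tells. Its arguments: {"type":"object","properties":{"motion":{"type":"array","items":{"type":"array","items":{"type":"number"}}},"squeeze":{"type":"number"}},"required":["motion"]}

```bash
mkdir -p pics; ls
python3 - <<'E'
from rig import env
import cv2,numpy as np
np.set_printoptions(precision=4,suppress=True)
s=env.observe(); print(s)
for n in ["scene","top","wrist"]:
    im=env.read_camera(n); cv2.imwrite(f"pics/{n}0.png",im[:,:,::-1]); print(n,env.camera_model(n))
E
```

```text
pics
{'time': 0.0, 'joint_pos': array([ 1.2576,  0.3537,  1.6341, -0.    ,  1.1552, -0.0024]), 'qd': array([-0.0002, -0.0006,  0.0007, -0.0003, -0.0004, -0.0007]), 'joint_torque': array([  0.0017, -59.3865, -33.4213,   0.0699,   0.0234,  -0.0001]), 'tcp_pos': array([0.191 , 0.5946, 0.2329]), 'orientation': array([-0.5711,  0.5716,  0.4162, -0.417 ]), 'wrist_force': array([ 0.2798, -0.6126,  0.8384]), 'torque': array([ 0.0714, -0.0021, -0.0107]), 'opening': 0.09192840730160969}
scene {'fovy': 55.621826071737054, 'cx': 318.4434926198073, 'cy': 197.6602697566791, 'extrinsics': array([[-0.6632,  0.6295, -0.4049,  0.9228],
       [ 0.7484,  0.5647, -0.3479,  0.3462],
       [ 0.0097, -0.5338, -0.8456,  0.8632],
       [ 0.    ,  0.    ,  0.    ,  1.    ]])}
top {'fovy': 48.43797997744231, 'cx': 321.154844062492, 'cy': 196.99730908580094, 'extrinsics': array([[ 0.0174, -0.9976,  0.0671,  0.4328],
       [-0.9998, -0.0167,  0.0112,  0.0039],
       [-0.01  , -0.0673, -0.9977,  1.3335],
       [ 0.    ,  0.    ,  0.    ,  1.    ]])}
wrist {'fovy': 64.12036295951131, 'cx': 319.06712897701937, 'cy': 197.84664118604894, 'hand_eye': array([[ 1.    , -0.0012,  0.0002, -0.0001],
       [-0.0005, -0.2593,  0.9658, -0.1508],
       [-0.0011, -0.9658, -0.2593,  0.0729],
       [ 0.    ,  0.    ,  0.    ,  1.    ]])}
```

View pics/scene0.png

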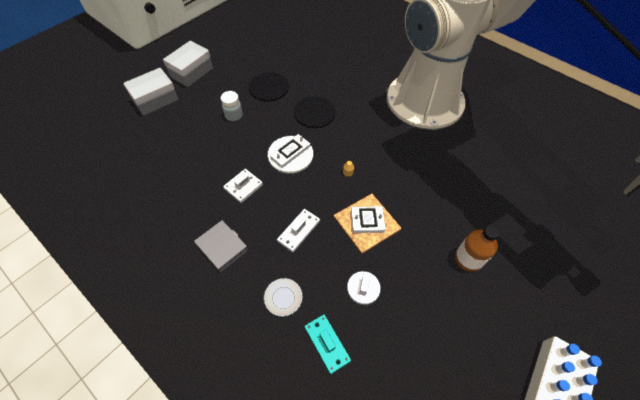

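View pics/top0.png

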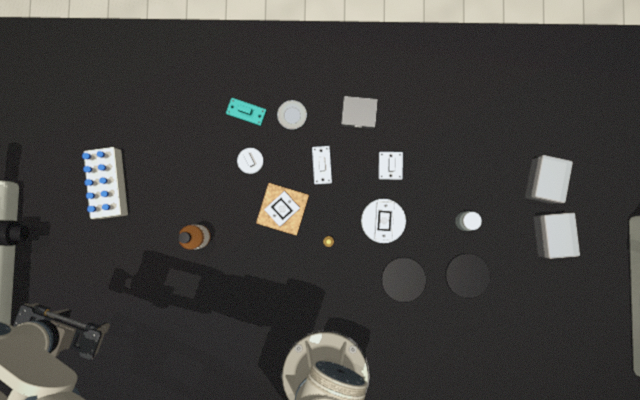

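Scene: the white stage is at (290,154) and carries a long narrow base. The cork mat is at (367,221) with the short base. In the top view the stage is at (384,221).

Candidates for the long cover in the top view are the white long cover at (321,165), the short cover at (391,166), the turquoise long one at (246,111) and the round one at (250,160). I choose (321,165) and will check it in a close crop.

```bash
cat > h.py <<'E'
from rig import env
import cv2,numpy as np
from scipy.spatial.transform import Rotation as R
np.set_printoptions(precision=4,suppress=True)
def pose(s=None):
    s=s or env.observe(); T=np.eye(4); q=s["orientation"]
    T[:3,:3]=R.from_quat([q[1],q[2],q[3],q[0]]).as_matrix(); T[:3,3]=s["tcp_pos"]; return T
def cam(n,T=None):
    m=env.camera_model(n)
    return (200/np.tan(np.radians(m["fovy"]/2)),m["cx"],m["cy"],m["extrinsics"] if n!="wrist" else T@m["hand_eye"])
def ray(c,uv):
    d=c[3][:3,:3]@np.array([(uv[0]-c[1])/c[0],(uv[1]-c[2])/c[0],1]); return c[3][:3,3],d/np.linalg.norm(d)
def plane(c,uv,z):
    o,d=ray(c,uv); return o+d*(z-o[2])/d[2]
def tri(rays):
    A=sum(np.eye(3)-np.outer(d,d) for o,d in rays); b=sum((np.eye(3)-np.outer(d,d))@o for o,d in rays)
    p=np.linalg.solve(A,b); return p,max(np.linalg.norm(np.cross(p-o,d)) for o,d in rays)
def proj(c,p):
    q=np.linalg.inv(c[3])@np.append(p,1); return np.array([c[0]*q[0]/q[2]+c[1],c[0]*q[1]/q[2]+c[2]])
E
python3 - <<'E'
from h import *
t=cv2.imread("pics/top0.png"); s=cv2.imread("pics/scene0.png")
C=cam("top");S=cam("scene")
# rough centres
for nm,a,b,z in [("cover",(321,165),(299,229),.03),("stage",(384,221),(290,154),.01),("short",(391,166),(243,185),.02)]:
    print(nm,plane(C,a,z),tri([ray(C,a),ray(S,b)]))
a=cv2.resize(t[140:250,300:410],(600,600),interpolation=cv2.INTER_CUBIC)
cv2.imwrite("pics/crop1.png",a)
T=pose();print(T)
E
```

```text
cover [0.6151 0.0205 0.03  ] (array([0.6176, 0.021 , 0.0111]), np.float64(0.00021484057668315516))
stage [ 0.4535 -0.1691  0.01  ] (array([ 0.4532, -0.1698,  0.0009]), np.float64(0.0006822285946639534))
short [ 0.6169 -0.1873  0.02  ] (array([ 0.6186, -0.189 ,  0.0033]), np.float64(0.0009003668099379119))
[[ 0.3058 -0.0004 -0.9521  0.191 ]
 [ 0.9521 -0.001   0.3058  0.5947]
 [-0.001  -1.      0.      0.233 ]
 [ 0.      0.      0.      1.    ]]
```

View pics/crop1.png

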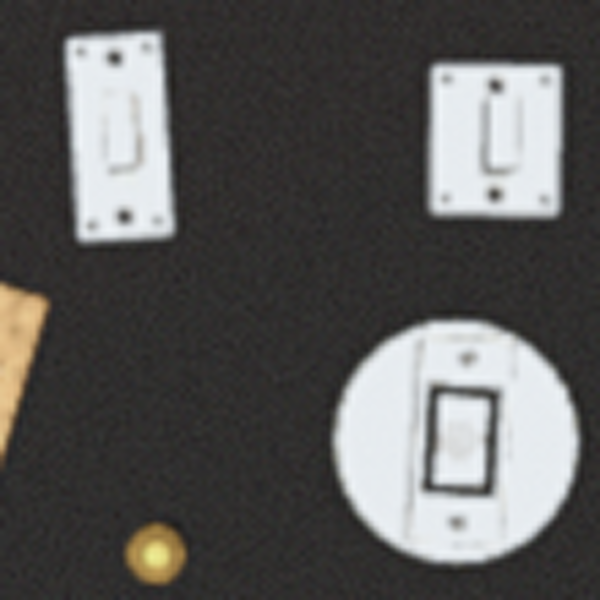

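Crop: the stage base is long and narrow, with dowels at crop (467,358) and (457,522). The white cover at left, with holes at (115,57) and (124,216), has the matching 88 mm spacing. The one at right is the short cover.

Run:
```python
from h import *
C=cam("top");k=110/600
px=lambda a:(300+a[0]*k-.4,140+a[1]*k-.4)
h=[plane(C,px(a),.012) for a in [(115,57),(124,216)]]
d=[plane(C,px(a),.046) for a in [(467,358),(457,522)]]
T=pose()
for n,(a,b) in [("holes",h),("dowels",d)]:
    v=a-b; ax=v/np.linalg.norm(v); c=(a+b)/2
    want=np.array([-ax[1],ax[0],0]) # jaw axis ~ +y
    z=-ax
    l=T[:3,:3].T@want
    print(n,a,b,"c",c,"span",np.linalg.norm(v),"yaw",np.degrees(np.arctan2(ax[1],ax[0])),"turn about tool y",np.arctan2(-l[2],l[0]),"shift xyz",T[:3,:3].T@(np.append(c[:2],.2)-T[:3,3]))
```

```text
holes [0.6628 0.0225 0.012 ] [0.575  0.0161 0.012 ] c [0.6189 0.0193 0.012 ] span 0.08803939360405312 yaw 4.210560481427019 turn about tool y -0.3843148716620763 shift xyz [-0.417   0.0334 -0.5834]
dowels [ 0.4986 -0.1676  0.046 ] [ 0.4118 -0.163   0.046 ] c [ 0.4552 -0.1653  0.046 ] span 0.08693831274719761 yaw -3.0360565657636025 turn about tool y -0.25783749301736303 shift xyz [-0.6427  0.0337 -0.4839]
```

Request:
carry_out --pt "-1 -0.021 0 -0.029 0" --pt "-1 -0.021 0 -0.029 0" --pt "-1 -0.021 0 -0.029 0" --pt "-1 -0.021 0 -0.029 0" --pt "-1 -0.021 0 -0.029 0" --pt "-1 -0.021 0 -0.029 0" --pt "-1 -0.021 0 -0.029 0" --pt "-1 -0.021 0 -0.029 0"

```text
time: 0.82
tcp_pos: [0.3613, 0.3626, 0.2335]
orientation: [-0.571, 0.571, 0.417, -0.417]
wrist_force: [0.9, -0.1, -0.1]
opening: 0.0917
```

Request:
carry_out --pt "-1 -0.021 0 -0.029 0" --pt "-1 -0.021 0 -0.029 0" --pt "-1 -0.021 0 -0.029 0" --pt "-1 -0.021 0 -0.029 0" --pt "-1 -0.021 0 -0.029 0" --pt "-1 -0.021 0 -0.029 0" --pt "-1 -0.021 0 -0.029 0" --pt "-1 -0.021 0 -0.029 0"

```text
time: 1.48
tcp_pos: [0.5308, 0.1316, 0.2335]
orientation: [0.571, -0.571, -0.417, 0.417]
wrist_force: [0.2, 0.6, -0.9]
opening: 0.092
```

Request:
carry_out --pt "-1 -0.021 0 -0.029 0" --pt "-1 -0.021 0 -0.029 0" --pt "-1 -0.021 0 -0.029 0" --pt "-1 -0.019 0.01 -0.029 -0.1" --pt "-1 0 0.02 0 -0.1" --pt "-1 0 0.02 0 -0.1" --pt "-1 0 0.02 0 -0.084" --pt "-1 0 0 0 0"

```text
time: 2.15
tcp_pos: [0.613, 0.0193, 0.1595]
orientation: [0.482, -0.479, -0.517, 0.52]
wrist_force: [-0.8, 0.2, 0.0]
opening: 0.092
```

Run:
```python
from h import *
T=pose();np.save("T1.npy",T);cv2.imwrite("pics/w1.png",env.read_camera("wrist")[:,:,::-1]);print(T,env.observe()["time"])
c=cam("wrist",T)
for p in [(.6628,.0225,.012),(.575,.0161,.012)]:print(proj(c,np.array(p)))
```

```text
[[-0.0763 -0.0066 -0.9971  0.613 ]
 [ 0.9971 -0.0002 -0.0763  0.0193]
 [ 0.0003 -1.      0.0066  0.1595]
 [ 0.      0.      0.      1.    ]] 2.2
[318.5371 240.0977]
[318.7336 151.8747]
```

View pics/w1.png

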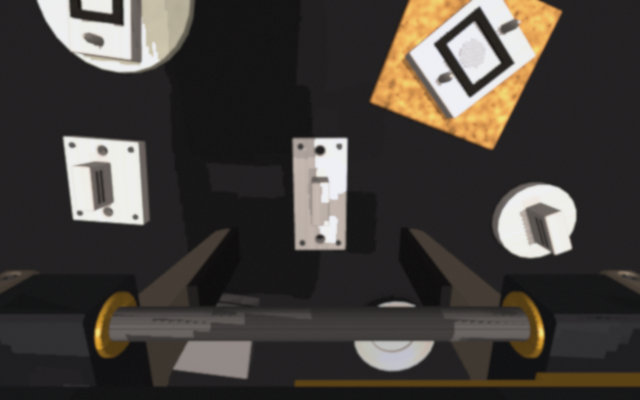

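Wrist view: the long cover's holes are at about (320,150) and (320,238), with the rib between them at (320,200). The jaws straddle the cover.

Run:
```python
from h import *
def blob(g,u,v,r,big):
    p=cv2.resize(g[v-r:v+r+1,u-r:u+r+1],None,fx=8,fy=8,interpolation=cv2.INTER_CUBIC)
    th=(int(p.max())+int(p.min()))/2
    n,_,st,ce=cv2.connectedComponentsWithStats((p<th).astype(np.uint8))
    i=1+np.argmin([np.linalg.norm(ce[i]-(8*r+4)) for i in range(1,n)])
    return (ce[i]+.5)/8-.5+[u-r,v-r], st[i][4]/64
g=cv2.imread("pics/w1.png",0);t=cv2.imread("pics/top0.png",0);T=np.load("T1.npy")
W=cam("wrist",T);C=cam("top")
w=[blob(g,320,238,6,0),blob(g,320,150,6,0)];tt=[blob(t,321,150,2,0),blob(t,322,179,2,0)]
print(w,tt)
H=[plane(W,x[0],.012) for x in w]
print("wrist z.012",H,np.linalg.norm(H[0]-H[1]))
for a,b in zip(w,tt): print(tri([ray(W,a[0]),ray(C,b[0])]))
c=(H[0]+H[1])/2;v=H[0]-H[1];ax=v/np.linalg.norm(v)
w_=np.array([-ax[1],ax[0],0]);l=T[:3,:3].T@w_
print("c",c,"yaw",np.degrees(np.arctan2(ax[1],ax[0])),"turn",np.arctan2(-l[2],l[0]),"shift to z.033",T[:3,:3].T@(np.append(c[:2],.033)-T[:3,3]))
```

```text
[(array([319.3746, 238.311 ]), np.float64(67.046875)), (array([319.0851, 150.0043]), np.float64(80.953125))] [(array([320.5579, 150.1779]), np.float64(4.703125)), (array([322.3406, 179.2576]), np.float64(4.65625))]
wrist z.012 [array([0.6608, 0.0232, 0.012 ]), array([0.5732, 0.0163, 0.012 ])] 0.08785378034070943
(array([0.6636, 0.0232, 0.0051]), np.float64(0.00021491959105145183))
(array([-0.0316, -0.0355,  5.6535]), np.float64(0.0004269829894334488))
c [0.617  0.0197 0.012 ] yaw 4.502043009190363 turn -0.00221643416262829 shift to z.033 [ 0.0001  0.1264 -0.0049]
```

Request:
carry_out --pt "-1 0 0.02 -0.004 0" --pt "-1 0 0.02 0 0" --pt "-1 0 0.02 0 0" --pt "-1 0 0 0 0"

```text
time: 2.53
tcp_pos: [0.618, 0.0202, 0.1016]
orientation: [0.483, -0.481, -0.516, 0.518]
wrist_force: [-1.8, -0.2, -0.5]
opening: 0.092
```

```bash
cat >> h.py <<'E'
def blob(g,u,v,r):
    u,v=int(round(u)),int(round(v))
    p=cv2.resize(g[v-r:v+r+1,u-r:u+r+1],None,fx=8,fy=8,interpolation=cv2.INTER_CUBIC)
    th=(int(p.max())+int(p.min()))/2
    n,_,st,ce=cv2.connectedComponentsWithStats((p<th).astype(np.uint8))
    i=1+np.argmin([np.linalg.norm(ce[i]-(8*r+4)) for i in range(1,n)])
    return (ce[i]+.5)/8-.5+[u-r,v-r], st[i][4]/64
E
python3 - <<'E'
from h import *
T=pose();np.save("T2.npy",T);im=env.read_camera("wrist")[:,:,::-1];cv2.imwrite("pics/w2.png",im)
g=cv2.cvtColor(im,cv2.COLOR_BGR2GRAY);W=cam("wrist",T);W1=cam("wrist",np.load("T1.npy"))
H=[]
for p,u1 in [((.6608,.0232,.012),(319.37,238.31)),((.5732,.0163,.012),(319.09,150.0))]:
    e=proj(W,np.array(p)); u,a=blob(g,*e,9); print(e,u,a,tri([ray(W,u),ray(W1,u1)])); H.append(plane(W,u,.012))
print(H,np.linalg.norm(H[0]-H[1]));c=(H[0]+H[1])/2
print("c",c,"shift to z.033",T[:3,:3].T@(np.append(c[:2],.033)-T[:3,3]),T)
cv2.imwrite("pics/w2c.png",im[50:350,170:470])
E
```

```text
[319.1507 258.64  ] [319.5493 257.7601] 69.0625 (array([0.6653, 0.0237, 0.0009]), np.float64(0.00016085163476642656))
[318.0858 151.1789] [317.8103 151.1679] 143.96875 (array([0.5721, 0.0161, 0.0221]), np.float64(9.658847969219881e-05))
[array([0.66  , 0.0235, 0.012 ]), array([0.5732, 0.0161, 0.012 ])] 0.08710001508017236
c [0.6166 0.0198 0.012 ] shift to z.033 [-0.0003  0.0686  0.0011] [[-0.0705 -0.0037 -0.9975  0.618 ]
 [ 0.9975 -0.0001 -0.0705  0.0202]
 [ 0.0002 -1.      0.0037  0.1016]
 [ 0.      0.      0.      1.    ]]
```

View pics/w2c.png

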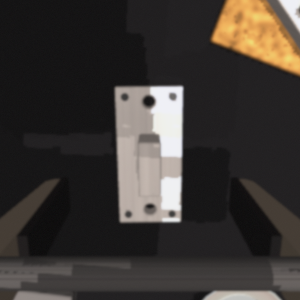

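The crop shows the cover centred between the jaws, with its holes at crop (149,101) and (149,208). The two-place height averages about 11.5 mm against the 12 mm expected. Descending to grasp.

Request:
carry_out --pt "-1 0 0.02 0.001 0" --pt "-1 0 0.02 0 0" --pt "-1 0 0.018 0 0" --pt "-1 0 0.008 0 0" --pt "-1 0 0.0025 0 0" --pt "-1 0 0 0 0"

```text
time: 3.08
tcp_pos: [0.6191, 0.02, 0.036]
orientation: [-0.481, 0.482, 0.518, -0.518]
wrist_force: [0.1, -0.2, 0.4]
opening: 0.092
```

Request:
carry_out --pt "1 0 0 0 0" --pt "1 0 0 0 0" --pt "1 0 0 0 0" --pt "1 0 0 0 0" --pt "1 0 0 0 0" --pt "1 0 0 0 0" --squeeze 40

```text
time: 3.58
tcp_pos: [0.6186, 0.02, 0.0353]
orientation: [-0.481, 0.481, 0.518, -0.518]
wrist_force: [0.9, -1.1, 0.3]
opening: 0.0537
```

Request:
carry_out --pt "1 0 0.003 0 0" --pt "1 0 0 0 0" --pt "1 0 0 0 0" --pt "1 0 0 0 0" --pt "1 0 0 0 0" --pt "1 0 0 0 0" --pt "1 0 0 0 0" --pt "1 0 0 0 0"

```text
time: 4.25
tcp_pos: [0.6185, 0.0199, 0.0321]
orientation: [0.481, -0.481, -0.518, 0.518]
wrist_force: [-0.3, 0.2, -0.2]
opening: 0.0157
```

Request:
carry_out --pt "1 0 -0.01 0 0" --pt "1 0 -0.025 0 0" --pt "1 0 -0.03 0 0" --pt "1 0 -0.03 0 0" --pt "1 0 -0.005 0 0" --pt "1 0 0 0 0"

```text
time: 4.75
tcp_pos: [0.6201, 0.02, 0.135]
orientation: [-0.48, 0.483, 0.519, -0.517]
wrist_force: [0.4, 0.0, -2.0]
opening: 0.0156
```

Request:
carry_out --pt "1 -0.01 0 0.02 0" --pt "1 -0.015 0 0.03 0" --pt "1 -0.015 0 0.03 0" --pt "1 -0.015 0 0.03 0" --pt "1 -0.015 0 0.03 0" --pt "1 -0.013 0 0.029 0" --pt "1 0 0 0 0.06" --pt "1 0 0 0 0.06"

```text
time: 5.42
tcp_pos: [0.4531, -0.0757, 0.1308]
orientation: [0.513, -0.512, -0.486, 0.488]
wrist_force: [0.7, -0.2, -2.4]
opening: 0.0157
```

Request:
carry_out --pt "1 0 0 0 0" --pt "1 0 0 0 0"

```text
time: 5.58
tcp_pos: [0.4554, -0.0752, 0.1313]
orientation: [0.512, -0.511, -0.488, 0.489]
wrist_force: [-1.0, 0.3, -0.7]
opening: 0.0156
```

Run:
```python
from h import *
T=pose();np.save("T3.npy",T);im=env.read_camera("wrist")[:,:,::-1];cv2.imwrite("pics/w3.png",im)
print(T,env.observe()["opening"])
W=cam("wrist",T)
for p in [(.4986,-.1676,.046),(.4118,-.163,.046)]:print(proj(W,np.array(p)))
```

```text
[[ 0.0452 -0.0015 -0.999   0.4554]
 [ 0.999   0.0002  0.0452 -0.0752]
 [ 0.0002 -1.      0.0015  0.1313]
 [ 0.      0.      0.      1.    ]] 0.015910766822834644
[207.8178 265.8857]
[198.0601 159.042 ]
```

View pics/w3.png

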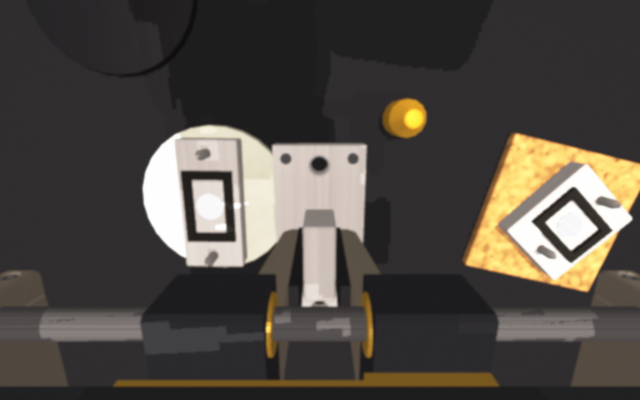

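Wrist view: the dowels are at about (203,155) and (210,258), and the black seal frame is centred at (209,206). The held cover's near hole is at (319,163), and the far hole is hidden.

```bash
cat >> h.py <<'E'
def frame(im,W,box,z=.032):
    u0,v0,u1,v1=box
    g=cv2.resize(cv2.cvtColor(im,cv2.COLOR_BGR2GRAY)[v0:v1,u0:u1],None,fx=4,fy=4,interpolation=cv2.INTER_CUBIC)
    cs,_=cv2.findContours((g<90).astype(np.uint8),cv2.RETR_EXTERNAL,cv2.CHAIN_APPROX_NONE)
    c=max(cs,key=lambda k:cv2.contourArea(cv2.convexHull(k)))[:,0,:]
    P=np.array([plane(W,(q+.5)/4-.5+[u0,v0],z) for q in c]).astype(np.float32)
    r=cv2.minAreaRect(P[:,:2]*1000); bx=cv2.boxPoints(r); e=[bx[1]-bx[0],bx[2]-bx[1]]
    l=max(e,key=np.linalg.norm); l=l*np.sign(l[0])
    return np.array(r[0])/1000,r[1],np.degrees(np.arctan2(l[1],l[0]))
E
python3 - <<'E'
from h import *
T=np.load("T3.npy");im=cv2.imread("pics/w3.png");W=cam("wrist",T)
print("frame",frame(im,W,(180,166,238,246)))
g=cv2.cvtColor(im,cv2.COLOR_BGR2GRAY);u,a=blob(g,319,163,11);ztop=T[2,3]-.0201
h=plane(W,u,ztop);print("hole",u,a,h,"tool",T[:3,:3].T@(h-T[:3,3]))
a=[cv2.resize(im[v-20:v+20,w-20:w+20],(390,390),interpolation=cv2.INTER_CUBIC) for w,v in [(203,155),(210,258)]]
cv2.imwrite("pics/d3.png",np.hstack(a))
E
```

```text
frame (array([ 0.4528, -0.1654]), (39.605072021484375, 58.920352935791016), np.float32(-3.3853142))
hole [318.8555 164.119 ] 212.0 [ 0.4095 -0.0733  0.1112] tool [-0.0002  0.0202  0.0459]
```

View pics/d3.png

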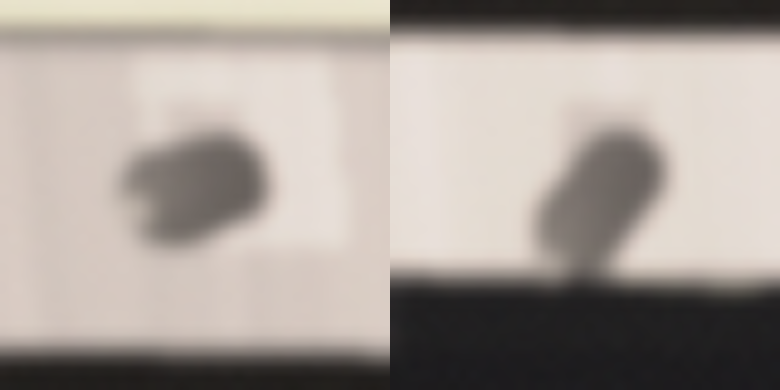

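Crop: the left dowel's foot is at crop (219,178), which is pixel (205.0,152.7). The right one's foot is at (617,175), which is pixel (212.8,255.4). Both lean outwards, as they should.

Run:
```python
from h import *
T=np.load("T3.npy");W=cam("wrist",T);C=cam("top");S=cam("scene")
D=[plane(W,u,.028) for u in [(205.0,152.7),(212.8,255.4)]]
v=D[1]-D[0];print(D,np.linalg.norm(v),(D[0]+D[1])/2,np.degrees(np.arctan2(v[1],v[0])))
# frame in top and scene views
for n,c,b in [("top",C,(374,207,396,235)),("scene",S,(274,136,308,164))]:
    im=cv2.imread(f"pics/{n}0.png"); print(n,frame(im,c,b))
# heights: frame centre wrist vs scene vs top
p=np.array([.4528,-.1654,.032])
s=frame(cv2.imread("pics/scene0.png"),S,(274,136,308,164))[0]
q=np.append(s,.032)
o=S[3][:3,3];print("tri",tri([(W[3][:3,3],(p-W[3][:3,3])/np.linalg.norm(p-W[3][:3,3])),(o,(q-o)/np.linalg.norm(q-o))]))
h=np.array([-.0002,.0202,.0459])
```

```text
[array([ 0.4093, -0.1637,  0.028 ]), array([ 0.4977, -0.1692,  0.028 ])] 0.0886455019973159 [ 0.4535 -0.1665  0.028 ] -3.568640543510826
top (array([ 0.4547, -0.1762]), (16.949485778808594, 54.92499923706055), np.float32(-5.0980396))
scene (array([ 0.4556, -0.1658]), (38.06906509399414, 57.96412658691406), np.float32(-3.5540774))
tri (array([ 0.4538, -0.1671,  0.029 ]), np.float64(0.0005179166286226267))
```

Request:
carry_out --pt "1 -0.02 0 0 0.014" --pt "1 -0.03 0 0 0" --pt "1 -0.03 0 0 0" --pt "1 -0.03 0 0 0" --pt "1 -0.03 0 0 0" --pt "1 -0.03 0 -0.008 0" --pt "1 -0.01 0 0 0" --pt "1 0 0 0 0"

```text
time: 6.3
tcp_pos: [0.4537, -0.2573, 0.1317]
orientation: [-0.515, 0.515, 0.484, -0.485]
wrist_force: [-0.1, -0.9, -1.1]
opening: 0.0156
```

Request:
carry_out --pt "1 0 0 0 0" --pt "1 0 0 0 0"

```text
time: 6.47
tcp_pos: [0.4529, -0.2541, 0.1316]
orientation: [0.515, -0.514, -0.485, 0.485]
wrist_force: [0.2, -0.5, -1.4]
opening: 0.0155
```

Run:
```python
from h import *
T=pose();np.save("T4.npy",T);im=env.read_camera("wrist")[:,:,::-1].copy();cv2.imwrite("pics/w4.png",im)
print(T)
W=cam("wrist",T);e=proj(W,np.array([.4532,-.166,.032])).astype(int);print(e)
print("frame",frame(im,W,(e[0]-29,e[1]-41,e[0]+29,e[1]+41)))
g=cv2.cvtColor(im,cv2.COLOR_BGR2GRAY);u,a=blob(g,319,164,11)
h=plane(W,u,T[2,3]-.0201);print("hole",u,a,"tool",T[:3,:3].T@(h-T[:3,3]))
```

```text
[[ 0.0598 -0.0013 -0.9982  0.4529]
 [ 0.9982  0.001   0.0598 -0.2541]
 [ 0.001  -1.      0.0013  0.1316]
 [ 0.      0.      0.      1.    ]]
[427 198]
frame (array([ 0.4531, -0.167 ]), (39.598304748535156, 58.55605697631836), np.float32(-3.285497))
hole [318.8717 164.0952] 209.5 tool [-0.0002  0.0202  0.0459]
```

View pics/w4.png

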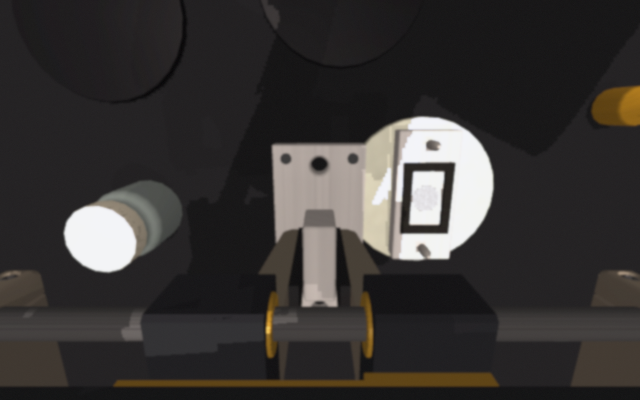

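The stage is now to the right, with its frame at (427,198). Both sides agree on a centre of (0.453, -0.166) and a yaw of -3.3°. Next I pin the cover's place in the hand from its front edge, since the hole shading may be biased.

Run:
```python
from h import *
T=np.load("T4.npy");im=cv2.imread("pics/w4.png");W=cam("wrist",T);g=cv2.cvtColor(im,cv2.COLOR_BGR2GRAY).astype(float)
tool=lambda u,dz: T[:3,:3].T@(plane(W,u,T[2,3]-dz)-T[:3,3])
for u in (290,300,335,345):
    print(u,g[139:150,u].astype(int), end=' ')
    c=g[136:154,u];gr=np.abs(np.diff(c));v=136.5+np.sum(np.arange(17)*gr)/gr.sum();print(v,tool((u,v),.0201),tool((u,v),.0321))
for v in (175,195): print("row",v,g[v,268:282].astype(int),g[v,358:372].astype(int))
print(g[152:176,319].astype(int)); print(g[164,306:333].astype(int))
for th in (60,90,120,150): 
    n,l,s,c=cv2.connectedComponentsWithStats((g[150:178,305:334]<th).astype(np.uint8));i=l[14,14];print(th,s[i],c[i]+[305,150],tool(c[i]+[305,150],.0201))
```

```text
290 [ 22  21  26  44  72 106 136 160 169 172 171] 143.96951219512195 [-0.0155  0.0202  0.0566] [-0.0165  0.0322  0.0555]
300 [ 23  23  27  51  81 111 137 158 167 169 168] 143.69480519480518 [-0.0102  0.0202  0.0568] [-0.0109  0.0322  0.0556]
335 [ 24  24  29  51  82 109 135 154 163 165 165] 143.52739726027397 [0.0084 0.0202 0.0568] [0.009  0.0322 0.0557]
345 [ 23  25  29  51  83 110 137 157 166 169 168] 143.48 [0.0137 0.0202 0.0569] [0.0147 0.0322 0.0557]
row 175 [ 23  23  24  34  72 122 156 168 170 170 169 169 169 168] [162 161 162 164 175 187 197 207 212 214 215 214 211 203]
row 195 [ 26  24  25  25  38  77 124 156 167 168 168 168 167 167] [161 160 161 165 176 189 200 207 210 210 210 210 210 210]
[170 168 159 138 103  62  33  22  22  22  21  24  22  22  22  22  23  31
  54  80  96 108 123 140]
[166 162 150 131 104  70  39  25  22  20  21  22  22  22  21  22  23  22
  21  26  44  75 109 134 149 158 162]
60 [  7   8  15  13 153] [318.8693 163.8105] [-0.0002  0.0202  0.046 ]
90 [  6   7  17  15 201] [318.8358 163.99  ] [-0.0002  0.0202  0.0459]
120 [  5   6  19  18 270] [318.863  164.5815] [-0.0002  0.0202  0.0456]
150 [  3   5  23  21 368] [318.9565 165.0897] [-0.0001  0.0202  0.0453]
```

Request:
carry_out --pt "1 0.015 0 0 0" --pt "1 0.025 0 0.002 0" --pt "1 0.025 0 0.0017 0" --pt "1 0.018 0 0 0" --pt "1 0.005 0 0 0" --pt "1 0 0 0 0" --pt "1 0 0 0 0" --pt "1 0 0 0 0"

```text
time: 7.18
tcp_pos: [0.4553, -0.1677, 0.1322]
orientation: [-0.515, 0.515, 0.485, -0.485]
wrist_force: [0.4, 0.1, -1.6]
opening: 0.0159
```

Run:
```python
from h import *
T=pose();print(T,"shift",T[:3,:3].T@(np.array([.4545,-.1662,T[2,3]])-T[:3,3]),env.observe()["joint_pos"])
```

```text
[[ 0.0602  0.0004 -0.9982  0.4553]
 [ 0.9982 -0.0004  0.0602 -0.1677]
 [-0.0004 -1.     -0.0004  0.1322]
 [ 0.      0.      0.      1.    ]] shift [ 0.0014 -0.      0.0008] [-0.3558  0.269   2.0192 -0.0003  0.8529 -1.8662]
```

Request:
carry_out --pt "1 0.0014 0.015 0.0008 0" --pt "1 0 0.02 0 0" --pt "1 0 0.012 0 0" --pt "1 0 0 0 0" --pt "1 0 0 0 0"

```text
time: 7.6
tcp_pos: [0.4539, -0.1664, 0.0848]
orientation: [0.516, -0.515, -0.484, 0.485]
wrist_force: [0.5, -0.3, -1.4]
opening: 0.0157
```

Run:
```python
from h import *
T=pose();print(T,"shift",T[:3,:3].T@(np.array([.4545,-.1662,T[2,3]])-T[:3,3]),env.observe()["wrist_force"])
a=env.read_camera("wrist")[:,:,::-1];b=env.read_camera("scene")[:,:,::-1]
cv2.imwrite("pics/w5.png",a)
cv2.imwrite("pics/s5.png",np.hstack([cv2.resize(b[110:190,245:335],(400,356),interpolation=cv2.INTER_CUBIC),cv2.resize(a[100:300,220:420],(356,356))]))
```

```text
[[ 0.0616 -0.0013 -0.9981  0.4539]
 [ 0.9981  0.0004  0.0616 -0.1664]
 [ 0.0003 -1.      0.0013  0.0848]
 [ 0.      0.      0.      1.    ]] shift [ 0.0002 -0.     -0.0006] [ 0.5119 -0.3167 -1.4474]
```

View pics/s5.png

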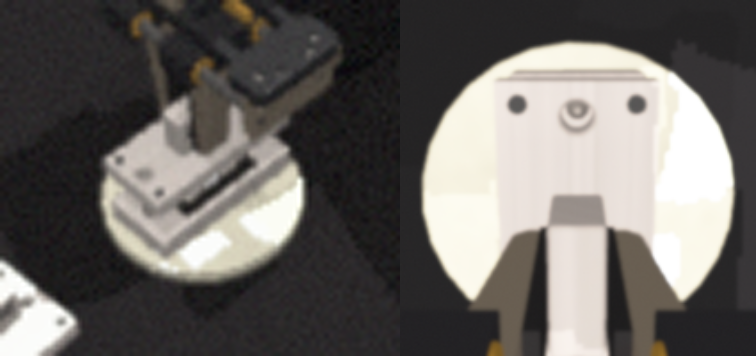

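The cover sits above the base. In the wrist crop the dowel tip shows through the hole at (575,107), and the hole is centred at (577,115), so they are nearly concentric. Lowering in small steps.

Request:
carry_out --pt "1 0.0002 0.004 -0.0006 0" --pt "1 0 0.004 0 0" --pt "1 0 0.004 0 0" --pt "1 0 0 0 0"

```text
time: 8.03
tcp_pos: [0.4546, -0.1656, 0.0725]
orientation: [0.515, -0.515, -0.484, 0.485]
wrist_force: [0.4, -0.6, -1.6]
opening: 0.0157
```

Request:
carry_out --pt "1 0 0.003 0 0" --pt "1 0 0.003 0 0" --pt "1 0 0 0 0" --pt "1 0 0 0 0"

```text
time: 8.37
tcp_pos: [0.4548, -0.1656, 0.0669]
orientation: [0.515, -0.515, -0.485, 0.485]
wrist_force: [0.0, 0.4, -1.0]
opening: 0.0158
```

Request:
carry_out --pt "1 0 0.002 0 0" --pt "1 0 0.001 0 0" --pt "1 0 0.001 0 0" --pt "1 0 0.001 0 0" --pt "1 0 0 0 0" --pt "1 0 0 0 0" --squeeze 60

```text
time: 8.87
tcp_pos: [0.455, -0.1657, 0.0623]
orientation: [-0.515, 0.515, 0.485, -0.485]
wrist_force: [-1.4, 0.3, 5.0]
opening: 0.0153
```

Request:
carry_out --pt "1 0 0.001 0 0" --pt "1 0 0.001 0 0" --pt "1 0 0 0 0" --pt "1 0 0 0 0"

```text
time: 9.2
tcp_pos: [0.455, -0.1657, 0.0605]
orientation: [-0.515, 0.515, 0.485, -0.485]
wrist_force: [-1.2, 1.5, 7.9]
opening: 0.0156
```

Request:
carry_out --pt "1 0 0.001 0 0" --pt "1 0 0.001 0 0" --pt "1 0 0 0 0" --pt "1 0 0 0 0"

```text
time: 9.53
tcp_pos: [0.4551, -0.1657, 0.06]
orientation: [-0.515, 0.515, 0.485, -0.485]
wrist_force: [-8.4, 2.9, 32.3]
opening: 0.0158
```

Request:
carry_out --pt "1 0 -0.0007 0 0" --pt "1 0 0 0 0" --pt "1 0 0 0 0" --pt "1 0 0 0 0"

```text
time: 9.87
tcp_pos: [0.455, -0.1657, 0.06]
orientation: [-0.515, 0.515, 0.485, -0.485]
wrist_force: [-4.8, 2.1, 20.0]
opening: 0.0156
```

Run:
```python
from h import *
s=env.observe();T=pose(s);print(T,s["wrist_force"],s["torque"],s["opening"],s["time"])
a=env.read_camera("wrist")[:,:,::-1];b=env.read_camera("scene")[:,:,::-1]
g=cv2.cvtColor(a,cv2.COLOR_BGR2GRAY)
W=cam("wrist",T);print("front edge col",g[139:150,300])
cv2.imwrite("pics/s6.png",np.hstack([cv2.resize(b[110:190,245:335],(400,356),interpolation=cv2.INTER_CUBIC),cv2.resize(a[100:300,220:420],(356,356))]))
```

```text
[[ 0.0607  0.0003 -0.9982  0.455 ]
 [ 0.9982 -0.0001  0.0607 -0.1657]
 [-0.0001 -1.     -0.0003  0.06  ]
 [ 0.      0.      0.      1.    ]] [-4.772   2.1086 19.96  ] [0.4048 0.9612 0.0261] 0.015566431821485965 9.8667
front edge col [238 211 171 158 155 165 194 220 228 229 229]
```

View pics/s6.png

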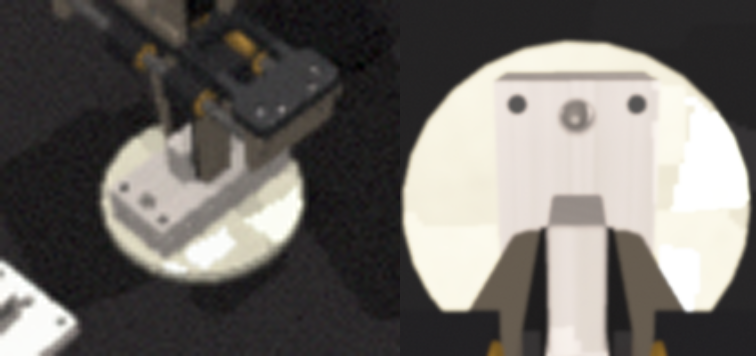

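The cover is flush with no gap to the base, and the dowel fills the hole at (576,117). The height stays at 0.060 m whether pressed with 32 N or 20 N, which means a hard stop. The underside is at 0.0279 m against 0.028 expected. Handing in.

```bash
python3 -c "
from h import *
print(env.hand_in());s=env.observe();print(s['tcp_pos'],s['wrist_force'],s['time'])"
```

```text
the job is handed in; nothing more can be done
None
the job is handed in; nothing more can be done
```

The long white cover is on the long base on the white stage, pressed fully home. I handed the job in at about 10 s with the gripper still holding the cover shut, at 60 N grip and about 20 N of push.

**Seating:** The cover went over both dowels with no noticeable contact force. It then met the seal spring (5 to 8 N) and hit a hard stop. Its underside is at 27.9 mm, against the 28 mm expected, and the height did not change between 32 N and 20 N of push. The last picture shows no gap between cover and base.

**Position checks:** Wrist views from both sides of the stage put the base within about 2 mm of the same place, with yaw within 0.3°.

**Checks that disagreed:**
- The top camera was no use for height, because its rays to the cover ran nearly parallel to the wrist camera's.
- The seal frame was not cleanly found in the top view.
- The two-place wrist heights of the cover's holes were 1 mm and 22 mm, averaging 11.5 mm against 12 mm. I relied on that average and on the hole spacing.
- A side force of about 5 N remained at the end.

I touched nothing else on the bench, but I took no last picture of the other covers.

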